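# Discharge the board and hold its spring contact open with the insulated stick

### The job

Take the orange insulated stick out of its stand and touch its tip to the brass terminal on the red capacitor and then to the one on the blue capacitor, about half a second each, leaving the spring contact slide home meanwhile. Then put the tip into the eye of the yellow slide block, pull the slide out against its spring until its pointer stands over the orange mark, and finish while still holding it there with the stick, the tip clear of the board underneath. Let only the stick touch the board, its slide and the capacitors, never the gripper, and leave the orange mark and the things lying around where they are.

Things in the scene. Friction and masses are not known exactly. Their poses are not given: they have to be found in the camera images.
- stick: insulated stick, 109 mm, 80 g, upright in its stand. Origin at the tip, z up along it. Shaft 8 mm round (last 4 mm taper to 4 mm) to z = 45; black hand guard 28 mm round at z = 45 to 49, resting on the stand; orange square handle 18 x 18 mm, faces along x and y, z = 49 to 109. Grip the handle with 50 N; lift it 55 mm straight up to clear the stand
- stick_tip (a point): the stick's tip (same point as its origin)
- stick_grip (a point): on the stick's axis, 82 mm above its tip: a good height to put the TCP
- stand: fixed grey block 44 x 44 x 52 mm on a dark foot 62 x 62 x 8 mm, with an upright 13 mm round hole through it, in which the stick stands. Origin at the centre of its underside
- board: fixed green board 200 (x) x 130 (y) x 10 mm, origin at the centre of its underside, z up. It carries two guide rails, a white scale bar (top 28 mm above the table), a black spring housing (up to 36 mm above the table) and the two capacitors. The slide pulls out along the board's -x, towards the robot
- eye_block: yellow block 36 x 34 x 12 mm on the spring slide, turned like the board, underside 30 mm and top 42 mm above the table. A square hole (the eye) of 17 x 17 mm goes through its middle, with free space beneath down to the board's top at 10 mm; a tip 10 mm below the block's top holds well. A black pointer sticks out of its +y side over the scale bar
- eye (a point): centre of the eye, at the level of the yellow block's top
- pointer (a point): end of the pointer, 31 mm above the table; moves with the slide; axes as the board's
- mark (a point): middle of the orange mark, a 10 mm wide clip across the white scale bar, at pointer height; axes as the board's. The pointer is over the mark when both have the same place along the board's x
- contact_slide (a joint): how far the slide is pulled out, m: 0 = home, at most 0.055; it springs back when let go. The spring pulls with about 1.2 N at home and 50 N/m more (2 to 3.5 N at the mark)
- mark_clip (a joint): place of the orange mark, m: the pointer is over its middle when contact_slide reads 0.018 more than this (0.018 to 0.043). Not to be moved
- red_cap: fixed can capacitor in a red sleeve on the board, 29 mm in diameter, origin at the centre of its underside (10 mm above the table), 40 mm tall without the terminal. Beside the spring housing, on either side of it
- red_terminal: brass terminal on the red capacitor, a disc 16 mm in diameter and 4.6 mm high; same origin as the red capacitor
- red_top (a point): centre of the top face of the red capacitor's terminal, about 55 mm above the table
- blue_cap: fixed can capacitor like the red one in a blue sleeve, on the other side of the housing
- blue_terminal: brass terminal on the blue capacitor, like the red one's
- blue_top (a point): centre of the top face of the blue capacitor's terminal, about 55 mm above the table
- flux_jar: white jar with a white cap, 43 mm in diameter, 36 mm tall; leave alone
- side_cutters: side cutters with orange-red handles, 108 x 44 x 10 mm, lying flat; leave alone
- tape_black: small roll of black tape, 53 mm across, 19 mm high; leave alone

How it is judged:
By the outcome, as a careful person would: the job done as asked, in the order asked, and still so for the second after the job is handed in, while the arm keeps its last pose, push and grip.
It also fails if it takes over 54 s, if anything falls off the work surface, if the arm or the gripper's body presses on something with over 40 N, if the wrist force passes 120 N, or if a joint passes its speed limit or range.

### The arm

A 6-joint arm with a two-finger parallel gripper is mounted at the origin on a cart in front of the work surface, level with it; the furniture and walls round the work are solid. World frame = base frame: x ahead of the robot, y to its left, z up, the work surface at z = 0. Lengths are in mm, angles in rad, forces in N, time in s.
With the tool pointing down it reaches from about 400 to 925 mm from the base axis. Payload 12.5 kg.
Tool frame: the origin (TCP) lies between the finger pads, 19 mm behind the fingertips; this is the grasp point; z points along the fingers, y is the line along which they close (so a half turn about z gives the same grasp; the last joint's range is limited). The gripper opens to 95 mm and grips with 3 to 60 N. Pads are 20 mm wide; open, the fingers measure 119 mm over their backs; the gripper's body (75 mm by 180 mm) begins 59 mm behind the grasp point.
Start: joints at [1.127, 0.491, 1.559, -0, 1.092, -0.106], TCP at [207.116, 589.701, 233.461] pointing down, gripper open.
Joint ranges: [-3.1, 3.1], [-0.84, 2.19], [0.05, 2.79], [-1.13, 4.28], [0.06, 2.93], [-2.69, 2.69]. Speed limits (rad/s): [2.22, 2.22, 2.79, 3.14, 3.14, 3.14].

### API

Orientations are given as [roll, pitch, yaw] about the fixed x, y, z axes, in that order (R = Rz(yaw) Ry(pitch) Rx(roll)).
In Python, from cell import env gives the robot as it stands.
- The arm moves only by the shell command python3 steer.py 'ROWS'. ROWS is a JSON list that holds a single list of rows (three levels of brackets), with 1 to 5 rows, each of 5 numbers: dx, dy, dz in mm, then a turn about the tool's z in rad, then the opening from 0.0 (shut) to 1.0 (fully open); each row is the pose to reach, as a shift and turn from the pose commanded when the command began, along the tool's axes at that moment; what a row does not reach only later rows make up. A row lasts 1/12 s, in which the tool goes at most 41.7 mm and 0.125 rad, less where a joint would pass 70% of its speed; a pose out of reach is approached as far as the arm can. The fingers move at their own pace and stop on an object; the grip force is fixed at half the most. Time passes only in rows, so rows that do not move let the fingers close. It prints the time, the measured TCP pose, the force, the opening and the grip force at its end. Input that does not fit is refused with a message, and nothing moves.
- env.state(): the state, without advancing time (a new reading comes with each control period).
- env.read_camera(name): name is "scene" or "side" or "wrist"; returns (picture, depth): 384x512x3 uint8, red, green, blue; 384x512 float32, mm along the optical axis (not along the pixel's ray), 0 where there is no reading.
- env.camera_info(name): a dict with "vertical_fov" (degrees; the focal length in pixels is half the picture's height over the tangent of half this angle, whatever the lens; pixels are square), "cx", "cy" (the principal point, pixels), "origin" and "attitude" of the camera in the world. Camera axes: x right, y down, z forward; pixel columns grow to the right and rows downward; lengths in mm; the calibration is good to about 2 mm. The wrist camera is an equidistant fisheye: a pixel r from the principal point sees the ray r / f radians off the axis. A picture is of the moment at which its call begins: read the wrist's pose just before it. camera_info takes no time and is no camera call; for the wrist camera it gives the pose at the moment of the call.
- env.job_done(): hands the job in; it is judged then, once.
The state is a dict: "t": time; "joints": joint angles; "qvel": joint speeds; "tau": joint torques, N m; "eef_pos": TCP position; "tcp_rot": TCP orientation; "ft_force": force on the tool from outside, world axes, zero at the start; "moment": the same for the moment, N m; "opening": opening from 0.0 (shut) to 1.0 (fully open); "grip_force": force on a finger pad.
Only numpy, scipy, OpenCV 4.12 (cv2) and the standard library are available. Lean on these libraries where they do the work, as an engineer would, in place of code of your own. Each camera call takes 0.05 s, during which the arm holds its last target. There are 200 camera calls.

## Working session

There is one attempt and no reset: what is moved stays moved. The work goes in short steps, Python scripts to look and compute and a shell command to move; the robot and the scene stay as the last step left them, time stands still between calls to the robot, and variables do not carry over. Pictures are saved under pics/ and viewed, at most 10 in all, crops included, and the job is handed in when it is done.

```bash
ls; mkdir -p pics; cat > h.py <<'E'
import numpy as np, cv2
from cell import env
def grab(n):
    i=env.camera_info(n); p,d=env.read_camera(n); return p,d,i
E
python3 - <<'E'
from h import *
for n in ("scene","side"):
    p,d,i=grab(n); print(n,i); np.savez(f"pics/{n}.npz",p=p,d=d)
    cv2.imwrite(f"pics/{n}.png",p[:,:,::-1])
a=cv2.imread("pics/scene.png");b=cv2.imread("pics/side.png")
cv2.imwrite("pics/s1.png",cv2.resize(a,(800,600),interpolation=cv2.INTER_CUBIC));cv2.imwrite("pics/s2.png",cv2.resize(b,(800,600),interpolation=cv2.INTER_CUBIC))
print(env.camera_info("wrist")); print(env.state())
E
```

```text
cell.py
pics
steer.py
scene {'vertical_fov': 48.17339194074189, 'cx': 250.74757877217036, 'cy': 185.7458924105383, 'origin': array([ -3.19636977, 537.08958984, 479.92827599]), 'attitude': array([-2.05694317e+00, -9.68130508e-04, -2.32002485e+00])}
side {'vertical_fov': 54.04643518616615, 'cx': 257.8384273890219, 'cy': 192.59255039711584, 'origin': array([ 494.2947938 , -608.01781824,  670.68390695]), 'attitude': array([-2.31993884e+00, -2.17849083e-03, -1.53750821e-01])}
{'vertical_fov': 65.70646984690485, 'cx': 248.76958833590334, 'cy': 190.3046444959557, 'origin': array([132.11891456, 615.48552709, 384.7111609 ]), 'attitude': array([2.85635789e+00, 9.12759599e-04, 1.23246646e+00])}
{'t': 0.1, 'joints': array([ 1.12738853e+00,  4.91473419e-01,  1.55938902e+00, -1.70420214e-05,
        1.09170479e+00, -1.05581385e-01]), 'qvel': array([-0.00083476, -0.00286337,  0.00057735, -0.00037645,  0.00137473,
        0.00018797]), 'tau': array([ 2.26293378e-03, -6.13624907e+01, -2.58604968e+01,  6.93524326e-02,
        4.69810353e-02, -3.83237250e-05]), 'eef_pos': array([207.03358814, 589.50268651, 232.93606731]), 'tcp_rot': array([-3.14062191e+00, -8.76749958e-05,  2.80377406e+00]), 'ft_force': array([ 0.11670585, -0.20174365,  0.65078266]), 'moment': array([-0.05250704,  0.01168175, -0.01824003]), 'grip_force': 0.0, 'opening': 0.9995106206641785}
```

View pics/s1.png

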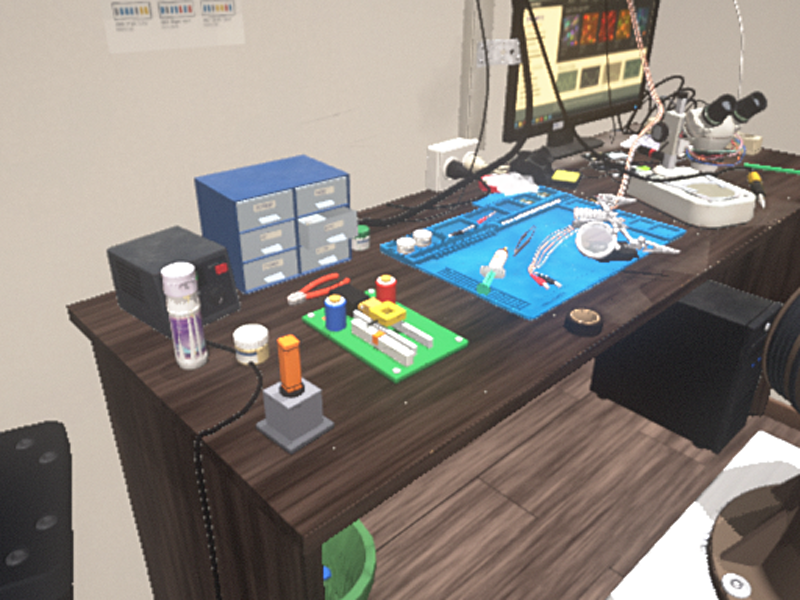

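View pics/s2.png

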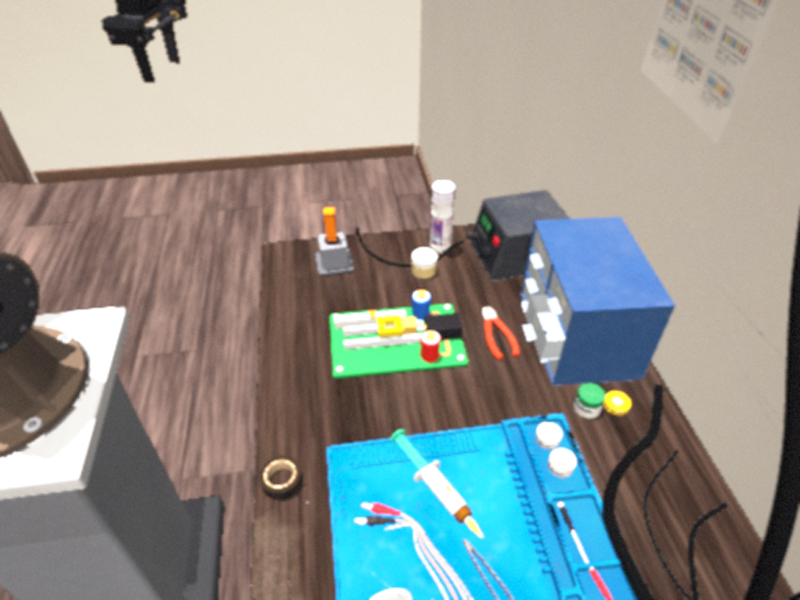

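Scene view (800x600): orange handle about (289,362), stand (295,415), blue cap (335,312), red cap (386,289), yellow block (383,311), mark (378,338). The side view agrees: handle (330,225), blue cap (421,303), red cap (430,346), yellow (392,325). The pointer side (+y) faces the stand.

```bash
cat >> h.py <<'E'
from scipy.spatial.transform import Rotation as Ro
def rays(i,uv):
    uv=np.atleast_2d(np.asarray(uv,float)); f=192/np.tan(np.radians(i["vertical_fov"])/2)
    x=(uv[:,0]-i["cx"])/f; y=(uv[:,1]-i["cy"])/f
    if i.get("fish"):
        r=np.hypot(x,y)+1e-12; v=np.c_[x/r*np.sin(r),y/r*np.sin(r),np.cos(r)]
    else: v=np.c_[x,y,np.ones(len(x))]
    return v@Ro.from_euler("xyz",i["attitude"]).as_matrix().T
def plane(i,uv,z):
    v=rays(i,uv); return i["origin"]+v*((z-i["origin"][2])/v[:,2])[:,None]
def cloud(i,d,m):
    uv=np.argwhere(m&(d>0))[:,::-1]; v=rays(i,uv)
    f=Ro.from_euler("xyz",i["attitude"]).as_matrix()[:,2]
    return i["origin"]+v*(d[uv[:,1],uv[:,0]]/(v@f))[:,None]
def tri(i1,a,i2,b):
    v,w=rays(i1,a)[0],rays(i2,b)[0]; s=np.linalg.lstsq(np.c_[v,-w],i2["origin"]-i1["origin"],rcond=None)[0]
    p,q=i1["origin"]+v*s[0],i2["origin"]+w*s[1]; return (p+q)/2,np.linalg.norm(p-q)
def hsv(p): return cv2.cvtColor(p,cv2.COLOR_RGB2HSV)
R=dict(orange=((7,190,150),(15,255,255)),blue=((110,160,60),(122,255,255)),red=((0,200,120),(4,255,255)),yellow=((22,150,120),(29,255,255)),green=((50,150,90),(75,255,255)))
def mask(p,c,box=None):
    m=cv2.inRange(hsv(p),*map(np.array,R[c]))>0
    if box: k=np.zeros_like(m); k[box[1]:box[3],box[0]:box[2]]=1; m&=k
    return m
E
python3 - <<'E'
from h import *
for n,bx in(("scene",(160,170,310,300)),("side",(195,125,310,245))):
    z=np.load(f"pics/{n}.npz"); i=env.camera_info(n)
    for c in R:
        m=mask(z["p"],c,bx); k,l,s,ct=cv2.connectedComponentsWithStats(m.astype(np.uint8))
        for j in range(1,k):
            if s[j,4]<12: continue
            P=cloud(i,z["d"],l==j)
            if len(P): print(n,c,s[j],ct[j].round(1),"med",np.median(P,0).round(),"p5",np.percentile(P,5,0).round(),"p95",np.percentile(P,95,0).round())
E
```

```text
scene blue [208 194  13   4  17] [213.8 195.8] med [615.  65.  46.] p5 [612.  53.  45.] p95 [627.  71.  48.]
scene yellow [236 197  23  12  95] [246.9 203.3] med [553.  29.  36.] p5 [551.   4.  31.] p95 [583.  32.  41.]
scene yellow [243 196  10   5  30] [247.4 198.3] med [577.   8.  37.] p5 [562.   4.  32.] p95 [578.  17.  41.]
scene yellow [179 215  12   6  45] [183.8 217.4] med [494. 219. 116.] p5 [489. 213. 114.] p95 [501. 225. 117.]
scene green [260 205  19  11  24] [269.4 209.8] med [542. -24.  10.] p5 [517. -27.   9.] p95 [567. -21.  11.]
scene green [280 209  19  17  79] [289.  217.7] med [487. -32.   9.] p5 [478. -46.   8.] p95 [519. -12.  11.]
scene green [263 217  11   8  14] [268.1 220.9] med [510.   9.  10.] p5 [501.   6.   9.] p95 [528.  13.  11.]
scene green [250 230  10   7  12] [254.8 233.5] med [498.  60.   9.] p5 [486.  57.   9.] p95 [511.  62.  11.]
side orange [208 137   8  18  95] [211.3 145.6] med [498. 210.  87.] p5 [492. 208.  62.] p95 [505. 213. 110.]
side red [271 221   9  10  78] [275.  225.5] med [622. -45.  32.] p5 [614. -47.  20.] p95 [632. -42.  46.]
side yellow [207 133   7   4  25] [210.1 134.4] med [498. 215. 118.] p5 [491. 209. 116.] p95 [506. 223. 120.]
side yellow [246 205   7   3  14] [248.6 205.6] med [571.  23.  38.] p5 [565.  19.  35.] p95 [578.  24.  41.]
side yellow [242 210  18   5  42] [250.6 212.7] med [572.  -2.  38.] p5 [555.  -4.  34.] p95 [591.   3.  43.]
side green [260 197   4   5  13] [261.6 199.1] med [610.  66.  12.] p5 [607.  58.  11.] p95 [612.  75.  15.]
side green [275 196  15   5  35] [282.  197.9] med [662.  62.  12.] p5 [645.  27.   9.] p95 [676.  72.  38.]
side green [ 211  202   88   40 1178] [246.1 229. ] med [552. -29.  12.] p5 [485. -51.   8.] p95 [666.  20.  14.]
```

```bash
python3 steer.py '[[[-32,-23,0,0,1],[-64,-46,0,0,1],[-96,-69,0,0,1],[-128,-92,0,0,1],[-160,-115,0,0,1]]]'
python3 steer.py '[[[-32,-23,0,0,1],[-64,-46,0,0,1],[-96,-69,0,0,1],[-128,-92,0,0,1],[-160,-115,0,0,1]]]'
python3 steer.py '[[[-25,-17,0,0,1],[-40,-27,0,0,1],[-40,-27,0,0,1]]]'
cat >> h.py <<'E'
def wrist(name):
    i=env.camera_info("wrist"); i["fish"]=1; p,d=env.read_camera("wrist")
    np.savez(f"pics/{name}.npz",p=p,d=d,o=i["origin"],a=i["attitude"]); cv2.imwrite(f"pics/{name}.png",cv2.resize(p[:,:,::-1],(800,600),interpolation=cv2.INTER_CUBIC)); return p,d,i
def load(name):
    z=np.load(f"pics/{name}.npz"); i=env.camera_info("wrist"); i.update(fish=1,origin=z["o"],attitude=z["a"]); return z["p"],z["d"],i
E
python3 -c "
from h import *
wrist('w1');print(env.state()['eef_pos'],env.state()['joints'])"
```

```text
t: 0.52
eef_pos: [320.5, 426.5, 233.2]
tcp_rot: [-3.141, -0.0, 2.804]
ft_force: [1.9, 0.7, -0.3]
opening: 0.998
grip_force: 0.0
t: 0.93
eef_pos: [433.5, 264.9, 233.4]
tcp_rot: [-3.142, -0.0, 2.804]
ft_force: [-0.3, 0.9, 0.9]
opening: 0.999
grip_force: 0.0
t: 1.18
eef_pos: [463.4, 225.4, 233.2]
tcp_rot: [-3.141, 0.0, 2.8]
ft_force: [0.2, -0.6, -0.1]
opening: 0.999
grip_force: 0.0
[462.25699776 226.68966775 233.13321723] [ 3.27546129e-01  3.35634657e-01  1.82541462e+00  9.52816782e-05
  9.81066144e-01 -9.02594588e-01]
```

View pics/w1.png

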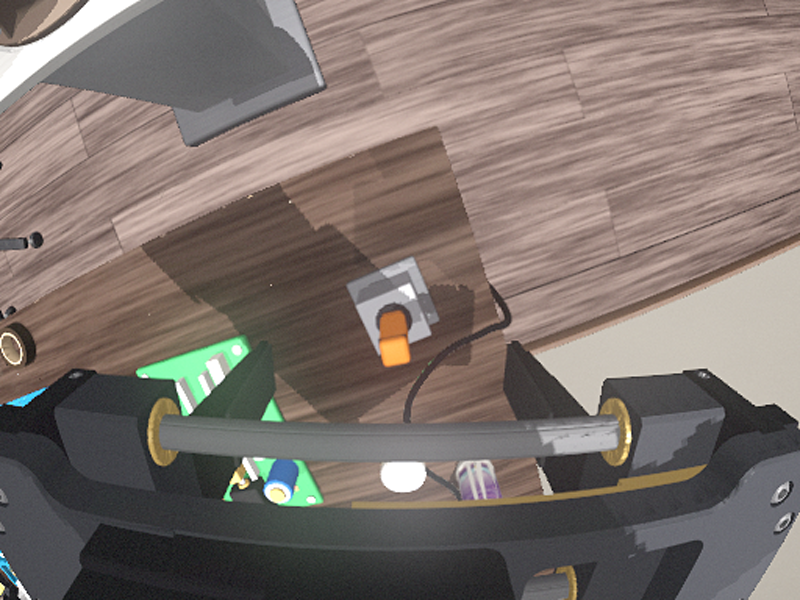

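Wrist view (800x600): handle top at (396,351), stand around (392,300), the top square nearly aligned with the tool axes. Measuring it on the handle top, and taking a second view after a shift.

```bash
python3 steer.py '[[[-30,0,0,0,1],[-60,0,0,0,1],[-60,0,0,0,1],[-60,0,0,0,1]]]' | sed -n 2p
cat > m.py <<'E'
from h import *
import sys
C=[]
for n in sys.argv[1:]:
    p,d,i=load(n); m=mask(p,"orange")|mask(p,"yellow"); h=hsv(p)
    m=(cv2.inRange(h,(5,170,90),(24,255,255))>0); m[:, :200]=0; m[:,320:]=0; m[260:]=0
    k,l,s,ct=cv2.connectedComponentsWithStats(m.astype(np.uint8)); j=1+np.argmax(s[1:,4]); m=l==j
    top=m&(h[:,:,2]>230); P=cloud(i,d,m); print(n,s[j],"V",np.percentile(h[m][:,2],[5,25,50,75,95]),"z",np.percentile(P[:,2],[2,50,90,98]).round(1))
    zt=np.percentile(P[:,2],95); tt=np.zeros_like(m); uv=np.argwhere(m&(d>0)); tt[tuple(uv[P[:,2]>zt-4].T)]=1
    Q=plane(i,np.argwhere(tt)[:,::-1],zt)[:,:2].astype(np.float32); r=cv2.minAreaRect(Q); print("top px",tt.sum(),"rect",r)
    c=np.argwhere(tt)[:,::-1].mean(0); C.append((i,c)); print(c, Q.mean(0))
if len(C)>1: print("tri",tri(*C[0],*C[1]))
E
python3 -c "
from h import *
wrist('w2')"; python3 m.py w1 w2
```

```text
eef_pos: [518.2, 208.5, 232.9]
w1 [243 201  20  34 284] V [183. 188. 190. 241. 255.] z [ 65.5 101.  116.3 117.1]
top px 100 rect ((496.9195861816406, 216.3272705078125), (17.165485382080078, 17.396793365478516), 81.49553680419922)
[252.6  224.87] [497.07043 216.84552]
w2 [259 168   1   2   2] V [253.1 253.5 254.  254.5 254.9] z [114.3 114.8 115.3 115.3]
top px 2 rect ((500.90692138671875, 224.09210205078125), (0.9480451345443726, 0.0), 161.05645751953125)
[259.  168.5] [500.90692 224.0921 ]
tri (array([498.74404153, 220.5175601 , 117.05942719]), np.float64(8.10099440744678))
```

```bash
python3 - <<'E'
from h import *
p,d,i=load('w2'); 
cv2.imwrite("pics/w2c.png",cv2.resize(p[110:260,180:340,::-1],None,fx=4,fy=4,interpolation=cv2.INTER_CUBIC))
h=hsv(p); P=cloud(i,d,np.ones(d.shape,bool))
m=np.zeros(d.shape,bool); u=np.argwhere(d>0)
near=(abs(P[:,2]-115)<5)&(np.hypot(P[:,0]-497,P[:,1]-217)<25); m[tuple(u[near].T)]=1
print(m.sum(), np.median(h[m],0)); c=np.argwhere(m)[:,::-1].mean(0); print(c)
zt=np.median(P[near][:,2]);print(zt,cv2.minAreaRect(plane(i,np.argwhere(m)[:,::-1],zt)[:,:2].astype(np.float32)))
p1,d1,i1=load('w1'); print(tri(i1,(252.6,224.9),i,c))
E
```

```text
376 [ 26. 123. 255.]
[249.4893617  167.99202128]
116.04042273937026 ((497.4629821777344, 215.93296813964844), (18.02794647216797, 18.684415817260742), 82.26859283447266)
(array([497.72917713, 216.25556255, 114.85814868]), np.float64(0.7221194456099574))
```

View pics/w2c.png

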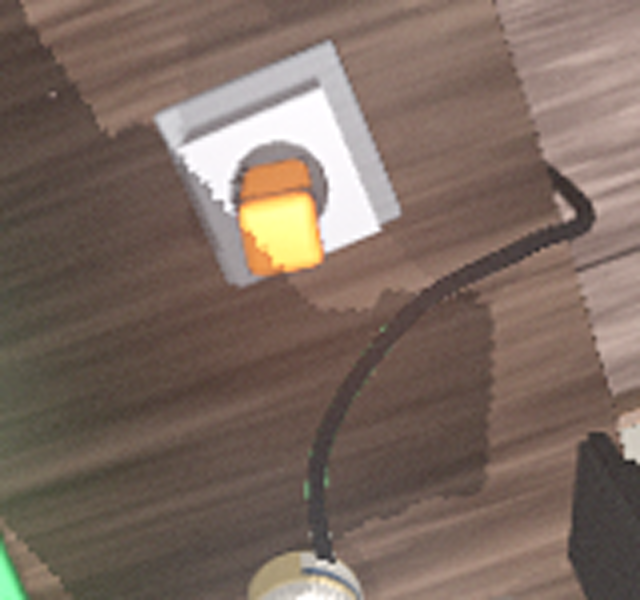

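The crop shows the stick standing in the stand's middle, handle top at crop (283,233), rotated a few degrees. Handle centre is (497.4,216.1), top z 116 by depth and 114.9 by triangulation, size 18, so the tip is at z≈7 and grip height is z≈89. Handle edges are at 82°.

```bash
cat >> h.py <<'E'
def go(p,yaw=None):
    s=env.state(); r=Ro.from_euler("xyz",s["tcp_rot"]); print("now",s["eef_pos"].round(2),s["tcp_rot"].round(4),"t",round(s["t"],2),"tool d",r.inv().apply(np.array(p)-s["eef_pos"]).round(2), "turn",None if yaw is None else round(-(yaw-s["tcp_rot"][2]),3))
E
python3 -c "
from h import *
go((497.4,216.1,89),np.radians(82+90))"
```

```text
now [517.37 208.73 232.95] [-3.1411e+00 -1.2000e-03  2.8041e+00] t 1.62 tool d [ 21.11   0.41 143.97] turn -0.198
```

```bash
python3 steer.py '[[[11,0,10,-0.1,1],[21.1,0.4,30,-0.198,1],[21.1,0.4,65,-0.198,1],[21.1,0.4,80,-0.198,1],[21.1,0.4,80,-0.198,1]]]'; python3 -c "
from h import *
go((497.4,216.1,89),np.radians(82+90))"
```

```text
t: 2.03
eef_pos: [495.7, 216.0, 150.8]
tcp_rot: [-3.14, -0.005, 3.003]
ft_force: [0.2, -0.6, 0.9]
opening: 1.001
grip_force: 0.0
now [495.7  215.96 150.76] [-3.1395 -0.0051  3.0032] t 2.03 tool d [-1.98  0.5  61.75] turn 0.001
```

```bash
python3 steer.py '[[[0,0,30,0,1],[0,0,55,0,1],[0,0,64,0,1],[0,0,64,0,1],[0,0,64,0,1]]]'; python3 -c "
from h import *
go((497.4,216.1,89),np.radians(82+90))"
```

```text
t: 2.45
eef_pos: [498.6, 215.9, 90.5]
tcp_rot: [3.141, 0.0, 3.002]
ft_force: [0.5, -0.4, -0.2]
opening: 0.998
grip_force: 0.0
now [498.56 215.88  90.49] [3.1413e+00 4.0000e-04 3.0022e+00] t 2.45 tool d [1.18 0.06 1.49] turn 0.0
```

```bash
python3 steer.py '[[[1,0,1,0,0.5],[1,0,1,0,0],[1,0,1,0,0],[1,0,1,0,0],[1,0,1,0,0]]]'|tail -3;  python3 steer.py '[[[0,0,0,0,0],[0,0,0,0,0],[0,0,0,0,0],[0,0,0,0,0]]]'; python3 -c "
from h import *
go((497.4,216.1,89),np.radians(82+90))"
```

```text
ft_force: [-0.3, 0.9, -0.7]
opening: 0.706
grip_force: 0.0
t: 3.2
eef_pos: [497.4, 215.5, 88.4]
tcp_rot: [3.142, -0.0, 3.002]
ft_force: [0.1, 0.3, 0.4]
opening: 0.426
grip_force: 0.0
now [497.45 215.53  88.41] [ 3.1416e+00 -1.0000e-04  3.0018e+00] t 3.2 tool d [ 0.13  0.56 -0.59] turn -0.0
```

```bash
for k in 1; do python3 steer.py '[[[0,0,0,0,0],[0,0,0,0,0],[0,0,0,0,0],[0,0,0,0,0],[0,0,0,0,0]]]'; done;  python3 steer.py '[[[0,0,0,0,0],[0,0,0,0,0],[0,0,0,0,0]]]'
```

```text
t: 3.62
eef_pos: [497.4, 215.5, 88.4]
tcp_rot: [3.142, -0.0, 3.002]
ft_force: [-0.7, -0.6, -1.6]
opening: 0.19
grip_force: 30.0
t: 3.87
eef_pos: [497.4, 215.5, 88.4]
tcp_rot: [3.142, -0.0, 3.002]
ft_force: [0.3, -0.4, -0.4]
opening: 0.191
grip_force: 30.0
```

```bash
python3 steer.py '[[[0,0,-20,0,0],[0,0,-45,0,0],[0,0,-80,0,0],[0,0,-120,0,0],[0,0,-120,0,0]]]'; python3 -c "
from h import *
wrist('w3')
P=[]
for n in('scene','side'):
    z=np.load(f'pics/{n}.npz'); P.append(cloud(env.camera_info(n),z['d'],np.ones((384,512),bool)))
P=np.vstack(P)
for x in range(560,900,40): print(x,[int(max([0,*P[(P[:,0]>x)&(P[:,0]<x+40)&(P[:,1]>y)&(P[:,1]<y+40),2]])) for y in range(-160,280,40)])"
```

```text
t: 4.28
eef_pos: [499.5, 216.3, 215.0]
tcp_rot: [3.138, 0.009, 3.002]
ft_force: [0.7, 1.0, -0.1]
opening: 0.185
grip_force: 30.0
560 [5, 5, 15, 46, 47, 36, 5, 5, 11, 12, 7]
600 [5, 5, 57, 59, 44, 59, 6, 38, 40, 5, 6]
640 [5, 5, 15, 40, 41, 15, 4, 41, 40, 135, 133]
680 [5, 5, 6, 10, 8, 8, 6, 6, 14, 136, 135]
720 [6, 4, 67, 13, 15, 13, 5, 56, 58, 78, 6]
760 [5, 154, 154, 154, 154, 148, 49, 104, 105, 105, 98]
800 [38, 154, 154, 154, 154, 154, 154, 103, 104, 105, 101]
840 [36, 154, 155, 154, 154, 155, 154, 104, 104, 105, 104]
880 [14, 154, 154, 154, 154, 154, 154, 103, 104, 103, 102]
```

View pics/w3.png

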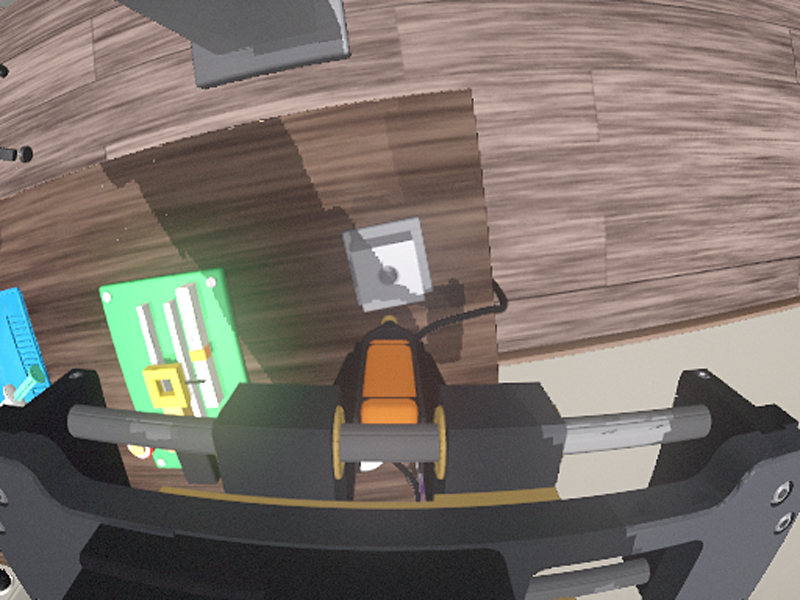

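Stick held, stand empty; the board is visible with the yellow block (165,388), mark (203,352) and pointer (195,382). Moving over the board's far end for good views.

```bash
python3 steer.py '[[[-25,-22,-5,0,0],[-53,-46,-12,0,0],[-81,-70,-20,0,0],[-109,-94,-28,0,0],[-137,-118,-36,0,0]]]' >/dev/null; python3 steer.py '[[[-28,-24,0,0,0],[-45,-40,0,0,0],[-60,-52,0,0,0],[-60,-52,0,0,0],[-60,-52,0,0,0]]]'; python3 -c "
from h import *
wrist('w4')"; python3 steer.py '[[[0,-30,0,0,0],[0,-50,0,0,0],[0,-60,0,0,0],[0,-60,0,0,0],[0,-60,0,0,0]]]'; python3 -c "
from h import *
wrist('w5')"
```

```text
t: 5.17
eef_pos: [668.7, 19.1, 242.6]
tcp_rot: [3.142, -0.002, 3.0]
ft_force: [-0.6, 0.2, -1.0]
opening: 0.187
grip_force: 30.0
t: 5.63
eef_pos: [660.2, -38.9, 244.5]
tcp_rot: [3.141, -0.0, 3.002]
ft_force: [0.7, 0.4, -1.3]
opening: 0.188
grip_force: 30.0
```

View pics/w4.png

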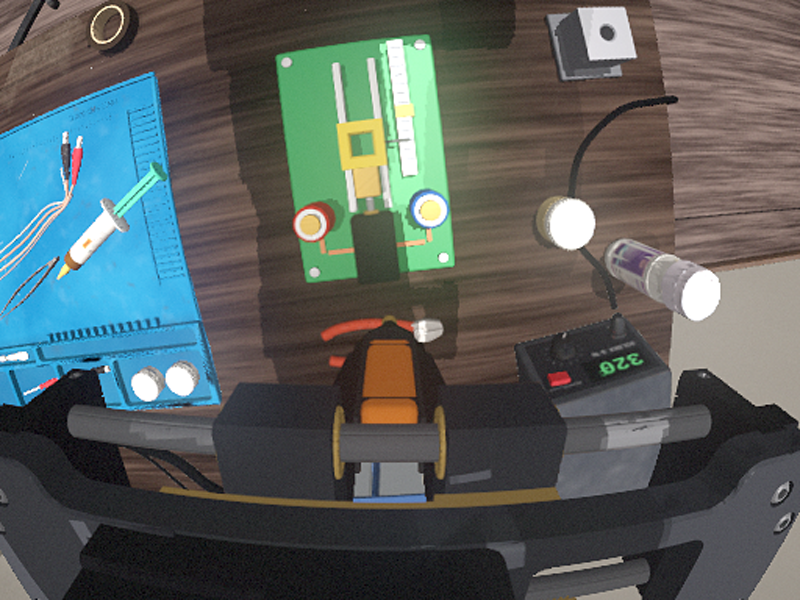

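w4 (800x600): red terminal (313,224), blue terminal (430,209), eye (361,146), mark (404,111), pointer end about (411,144), board corners (277,50)–(452,265). Extracting these in both views.

```bash
cat > b.py <<'E'
from h import *
res={}
for n in("w4","w5"):
    p,d,i=load(n); h=hsv(p)
    g=cv2.inRange(h,(40,90,60),(80,255,255)); k,l,s,c=cv2.connectedComponentsWithStats(g); 
    j=1+np.argmax(s[1:,4]); B=np.argwhere(l==j)[:,::-1]; bx=s[j]
    r=cv2.minAreaRect(plane(i,B,10)[:,:2].astype(np.float32)); print(n,"board",r)
    m=cv2.inRange(h,(14,90,110),(34,255,255)); m[:bx[1]]=0; m[bx[1]+bx[3]:]=0; m[:,:bx[0]]=0; m[:,bx[0]+bx[2]:]=0
    k,l,s,c=cv2.connectedComponentsWithStats(m)
    for j in range(1,k):
        if s[j,4]<15: continue
        P=cloud(i,d,l==j); 
        print(" ",j,s[j],c[j].round(1),"hsv",np.median(h[l==j],0),"med",np.median(P,0).round(1))
E
python3 b.py; python3 - <<'E'
from h import *
a=[load(n)[0][15:185,165:310,::-1] for n in("w4","w5")]
a[1]=load("w5")[0][15:185,205:350,::-1]
cv2.imwrite("pics/cr.png",cv2.resize(np.hstack(a)[:,:],None,fx=2.7,fy=2.7,interpolation=cv2.INTER_CUBIC))
E
```

```text
w4 board ((567.27001953125, 11.746604919433594), (129.9651336669922, 173.1771240234375), 88.39656066894531)
  2 [ 215   76   33   51 1020] [232.2  99.4] hsv [ 25. 137. 236.] med [580.7  11.4  42. ]
  5 [269 129  13  12  92] [274.9 135.6] hsv [ 28.  95. 255.] med [627.9  54.5  55.2]
  12 [233 134   9   4  24] [236.9 135.6] hsv [ 21.5 110.  159. ] med [624.4   9.8  29.8]
  14 [192 137  13  13 131] [198.1 143.5] hsv [ 21. 128. 230.] med [623.9 -34.2  55.1]
  17 [273 147   3   7  20] [274. 150.] hsv [ 15. 100. 255.] med [651.4  54.4  10.9]
  22 [258 153  14   5  39] [264.7 155.1] hsv [ 14. 101. 255.] med [656.1  40.6  10.8]
w5 board ((580.5192260742188, 10.886589050292969), (129.6903533935547, 198.9674835205078), 88.28172302246094)
  1 [300  68  13   8  79] [305.9  71.8] hsv [ 25. 101. 255.] med [548.3  46.8  30.1]
  2 [265  77  32  50 895] [281.2  98.4] hsv [ 30. 106. 255.] med [578.7  10.8  42.1]
  6 [318 129  12  13 119] [323.9 135.3] hsv [ 26. 102. 255.] med [626.4  54.1  55.1]
  10 [280 134   9   4  26] [283.9 135.7] hsv [ 22.  116.5 218.5] med [624.4   9.6  29.6]
  11 [243 137  12  13 127] [248.5 142.9] hsv [ 21. 130. 174.] med [624.1 -34.7  54.9]
```

View pics/cr.png

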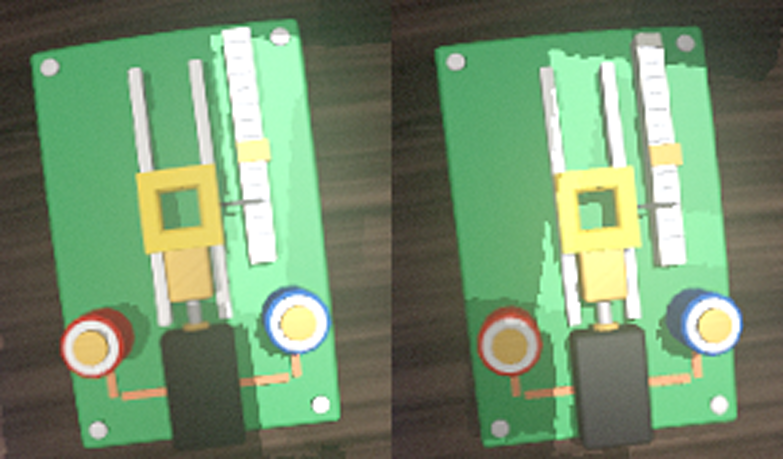

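The crop confirms: eye hole centre about (181,208) left / (598,209) right, mark (253,151) / (666,154), pointer end around (262,201) / (676,206). Getting these as metric points.

```bash
cat > e.py <<'E'
from h import *
th=np.radians(-1.75); bx=np.array([np.cos(th),np.sin(th)]); by=np.array([-bx[1],bx[0]])
D={}
for n,ox in(("w4",165),("w5",60)):
    ox=165 if n=="w4" else 60
    p,d,i=load(n); h=hsv(p)
    m=cv2.inRange(h,(17,90,110),(34,255,255)); k,l,s,c=cv2.connectedComponentsWithStats(m)
    j=max((j for j in range(1,k) if s[j,1]<110 and s[j,0]>200 and s[j,0]<300),key=lambda j:s[j,4])
    b=(l==j).astype(np.uint8); cs,hi=cv2.findContours(b,cv2.RETR_CCOMP,cv2.CHAIN_APPROX_NONE)
    hole=max((q for q,z in zip(cs,hi[0]) if z[3]>=0),key=cv2.contourArea)
    r=cv2.minAreaRect(plane(i,hole[:,0],42)[:,:2].astype(np.float32)); print(n,"hole rect z42",r)
    # terminals: ellipse centre
    t={}
    for j in range(1,k):
        if 80<s[j,4]<160 and 125<c[j][1]<150: t["red" if c[j][0]<260 and n=="w4" or c[j][0]<290 and n=="w5" else "blue"]=c[j]
    mk=(253/2.7+165,151/2.7+15) if n=="w4" else (666/2.7+60,154/2.7+15)
    pt=(262/2.7+165,201/2.7+15) if n=="w4" else (676/2.7+60,206/2.7+15)
    hu=hole[:,0]; ey=(hu.min(0)+hu.max(0))/2
    D[n]=(i,dict(t,mark=mk,ptr=pt,eye=ey))
    for q,z in(("red",55),("blue",55),("mark",31),("ptr",31),("eye",42)):
        w=plane(i,D[n][1][q],z)[0]; print("  ",q,w.round(1),"board x,y",(w[:2]@bx).round(1),(w[:2]@by).round(1))
for q in D["w4"][1]: print(q,tri(D["w4"][0],D["w4"][1][q],D["w5"][0],D["w5"][1][q]))
E
python3 e.py
```

```text
w4 hole rect z42 ((570.6964721679688, 12.109947204589844), (18.60386085510254, 18.787288665771484), 87.98780822753906)
   red [623.9 -34.3  55. ] board x,y 624.7 -15.2
   blue [627.8  54.6  55. ] board x,y 625.8 73.7
   mark [549.1  47.7  31. ] board x,y 547.4 64.4
   ptr [572.2  48.4  31. ] board x,y 570.5 65.9
   eye [570.7  12.2  42. ] board x,y 570.1 29.6
w5 hole rect z42 ((570.40673828125, 11.036458969116211), (17.856409072875977, 19.216028213500977), 83.17659759521484)
   red [624.2 -34.6  55. ] board x,y 625.0 -15.6
   blue [626.5  54.5  55. ] board x,y 624.6 73.6
   mark [548.8  47.7  31. ] board x,y 547.1 64.4
   ptr [573.1  49.1  31. ] board x,y 571.4 66.6
   eye [570.4  11.   42. ] board x,y 569.8 28.4
blue (array([627.33779911,  54.76429238,  53.5081978 ]), np.float64(1.2082576267333995))
red (array([624.26047822, -34.64251669,  53.25589142]), np.float64(0.3839617869380643))
mark (array([548.91273317,  47.70655248,  30.74965583]), np.float64(0.311572571132981))
ptr (array([572.87183822,  48.12308696,  36.03042931]), np.float64(0.7767847056876991))
eye (array([570.2476584 ,  11.83042406,  34.51498369]), np.float64(0.096504681485242))
```

All heights check (terminals 53–55, mark 31). Red (624.1,-34.5), blue (627.0,54.6), eye (570.5,11.7), mark about 23 mm out from the pointer. Going over red.

```bash
python3 -c "
from h import *
go((624.1,-34.5,150))"
```

```text
now [660.35 -38.56 244.44] [ 3.1412e+00 -1.0000e-04  3.0022e+00] t 5.68 tool d [36.45 -1.06 94.44] turn None
```

```bash
python3 steer.py '[[[18,-0.5,20,0,0],[36.5,-1,45,0,0],[36.5,-1,75,0,0],[36.5,-1,94,0,0],[36.5,-1,94,0,0]]]'>/dev/null; python3 steer.py '[[[0,0,3,0,0],[0,0,6,0,0],[0,0,8,0,0],[0,0,8,0,0],[0,0,8,0,0]]]'; python3 -c "
from h import *
go((624.1,-34.5,136.4))"
```

```text
t: 6.52
eef_pos: [624.5, -35.5, 143.1]
tcp_rot: [3.141, 0.001, 3.002]
ft_force: [1.0, -0.0, -1.3]
opening: 0.19
grip_force: 30.0
now [624.49 -35.52 143.13] [3.1415e+00 1.1000e-03 3.0018e+00] t 6.52 tool d [0.53 0.95 6.73] turn None
```

```bash
python3 steer.py '[[[0.5,1,2,0,0],[0.5,1,4,0,0],[0.5,1,5,0,0],[0.5,1,5,0,0]]]' | sed -n '1,4p'; python3 steer.py '[[[0,0,0.5,0,0],[0,0,1,0,0],[0,0,1.5,0,0],[0,0,1.5,0,0]]]'|sed -n '1,4p'
```

```text
t: 6.85
eef_pos: [623.8, -34.5, 137.2]
tcp_rot: [3.142, -0.0, 3.002]
ft_force: [0.9, -0.7, -0.9]
t: 7.18
eef_pos: [623.9, -34.5, 136.0]
tcp_rot: [3.142, 0.0, 3.002]
ft_force: [0.4, 0.2, 1.1]
```

```bash
python3 steer.py '[[[0,0,0.4,0,0],[0,0,0.8,0,0],[0,0,0.8,0,0]]]' | sed -n '1,4p'; python3 steer.py '[[[0,0,0.4,0,0],[0,0,0.8,0,0],[0,0,0.8,0,0]]]'|sed -n '1,4p'
```

```text
t: 7.43
eef_pos: [623.9, -34.6, 135.7]
tcp_rot: [3.142, 0.001, 3.002]
ft_force: [-1.9, -0.0, 5.0]
t: 7.68
eef_pos: [624.0, -34.5, 135.4]
tcp_rot: [-3.142, 0.001, 3.002]
ft_force: [-2.3, -0.1, 10.6]
```

```bash
python3 steer.py '[[[0,0,0,0,0],[0,0,0,0,0],[0,0,0,0,0],[0,0,0,0,0]]]' | sed -n '1,4p'; python3 steer.py '[[[0,0,-8,0,0],[0,0,-20,0,0],[0,0,-20,0,0]]]'|sed -n '1,4p';python3 -c "
from h import *
go((627,54.6,142))"
```

```text
t: 8.02
eef_pos: [624.0, -34.5, 135.5]
tcp_rot: [3.142, 0.001, 3.002]
ft_force: [-2.5, -0.2, 10.2]
t: 8.27
eef_pos: [624.7, -34.7, 156.8]
tcp_rot: [3.142, 0.003, 3.002]
ft_force: [0.3, -0.5, 0.0]
now [624.73 -34.66 156.78] [3.1416 0.0032 3.0018] t 8.27 tool d [10.24 88.7  14.75] turn None
```

```bash
python3 steer.py '[[[3,30,0,0,0],[6.5,62,0,0,0],[9.5,88.6,0,0,0],[9.5,88.6,6,0,0],[9.5,88.6,12,0,0]]]'|sed -n '1,4p'; python3 steer.py '[[[0,0,2,0,0],[0,0,4,0,0],[0,0,5,0,0],[0,0,5,0,0]]]'|sed -n '1,4p'
```

```text
t: 8.68
eef_pos: [626.9, 55.7, 142.4]
tcp_rot: [3.141, 0.001, 3.004]
ft_force: [-0.1, -2.0, -0.7]
t: 9.02
eef_pos: [626.8, 53.7, 137.1]
tcp_rot: [3.142, -0.0, 3.001]
ft_force: [0.7, -0.0, -0.9]
```

```bash
python3 steer.py '[[[0,0.5,0.5,0,0],[0,0.5,1.2,0,0],[0,0.5,1.8,0,0],[0,0.5,1.8,0,0]]]'|sed -n '1,4p'; python3 steer.py '[[[0,0,0.5,0,0],[0,0,1,0,0],[0,0,1,0,0]]]'|sed -n '1,4p'
```

```text
t: 9.35
eef_pos: [627.0, 54.9, 135.9]
tcp_rot: [-3.142, 0.001, 3.002]
ft_force: [0.1, -0.9, 1.3]
t: 9.6
eef_pos: [627.1, 54.9, 135.5]
tcp_rot: [-3.142, 0.001, 3.002]
ft_force: [-1.8, -1.9, 8.7]
```

```bash
python3 steer.py '[[[0,0,0,0,0],[0,0,0,0,0],[0,0,0,0,0],[0,0,0,0,0],[0,0,0,0,0]]]'|sed -n '1,4p'; python3 steer.py '[[[0,0,-8,0,0],[0,0,-20,0,0],[25,-25,-20,0,0],[50,-50.6,-20,0,0],[50,-50.6,-20,0,0]]]'|sed -n '1,4p'; python3 steer.py '[[[0,0,3,0,0],[0,0,6,0,0],[0,0,6,0,0]]]'|sed -n '1,4p'; python3 - <<'E'
from h import *
p,d,i=grab("side"); np.savez("pics/sd2.npz",p=p,d=d); q,_,_=grab("scene")
a=cv2.resize(p[160:240,200:300,::-1],None,fx=4,fy=4,interpolation=cv2.INTER_CUBIC);b=cv2.resize(q[150:230,190:290,::-1],None,fx=4,fy=4,interpolation=cv2.INTER_CUBIC)
cv2.imwrite("pics/v1.png",np.hstack([a,b])); go((570.5,11.7,150))
E
```

```text
t: 10.02
eef_pos: [627.1, 54.9, 135.5]
tcp_rot: [-3.141, 0.001, 3.002]
ft_force: [-2.1, -1.7, 9.2]
t: 10.43
eef_pos: [566.4, 10.0, 155.3]
tcp_rot: [-3.141, -0.003, 3.001]
ft_force: [1.5, -0.2, -0.1]
t: 10.68
eef_pos: [570.9, 12.3, 148.2]
tcp_rot: [3.141, 0.0, 3.002]
ft_force: [0.5, -0.3, -1.3]
now [570.82  12.4  148.28] [ 3.1414e+00 -1.0000e-04  3.0024e+00] t 10.78 tool d [ 0.22 -0.73 -1.72] turn None
```

View pics/v1.png

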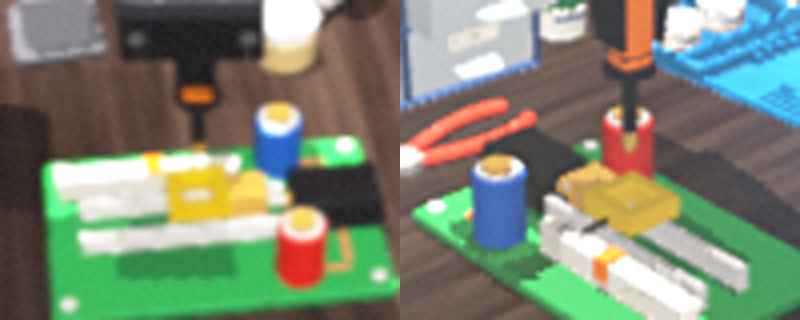

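Side crop shows the tip at about (198,148) above the yellow block's eye; scene crop shows it at (630,147). Triangulating the tip as a check.

```bash
python3 - <<'E'
from h import *
a,b=env.camera_info("side"),env.camera_info("scene")
A=(200+198/4,160+148/4);B=(190+230/4,150+147/4)
print(tri(a,A,b,B),plane(a,A,67.3),plane(b,B,67.3))
E
```

```text
(array([570.60018229,  15.33314246,  69.87302499]), np.float64(6.249643306241033)) [[573.49305455  20.98997323  67.3       ]] [[569.56393232  12.86720861  67.3       ]]
```

```bash
python3 steer.py '[[[0.2,-0.7,10,0,0],[0.2,-0.7,20,0,0],[0.2,-0.7,23,0,0],[0.2,-0.7,23,0,0]]]'|sed -n '1,4p';python3 steer.py '[[[0,0,2,0,0],[0,0,4,0,0],[0,0,5,0,0],[0,0,5,0,0]]]'|sed -n '1,4p'
```

```text
t: 11.12
eef_pos: [569.5, 11.4, 124.0]
tcp_rot: [-3.142, -0.002, 3.002]
ft_force: [0.0, 0.0, -0.3]
t: 11.45
eef_pos: [570.0, 11.2, 120.5]
tcp_rot: [3.141, 0.0, 3.002]
ft_force: [0.2, 1.1, -0.9]
```

No contact at the block's top (tip ≈ 40), so the tip is in the eye. Lower to tip ≈ 32, then pull along board −x, direction (-0.9995, 0.031).

```bash
python3 steer.py '[[[0,0,3,0,0],[0,0,6,0,0],[0,0,7.5,0,0],[0,0,7.5,0,0],[0,0,7.5,0,0]]]'|sed -n '1,4p'; python3 -c "
from h import *
u=np.array([-.9995,.0305,0]); s=env.state()['eef_pos']; print(s)
go(s+u*10);go(s+u*26)"
```

```text
t: 11.87
eef_pos: [570.0, 11.2, 112.9]
tcp_rot: [3.142, -0.0, 3.002]
ft_force: [0.2, 0.3, -0.3]
[569.95880425  11.23558733 112.90903815]
now [569.96  11.24 112.91] [ 3.1415e+00 -2.0000e-04  3.0018e+00] t 11.87 tool d [ 9.94 -1.09  0.  ] turn None
now [569.96  11.24 112.91] [ 3.1415e+00 -2.0000e-04  3.0018e+00] t 11.87 tool d [ 2.584e+01 -2.840e+00  1.000e-02] turn None
```

```bash
python3 steer.py '[[[5,-0.5,0,0,0],[9.9,-1.1,0,0,0],[15,-1.6,0,0,0],[20,-2.2,0,0,0],[24,-2.6,0,0,0]]]'|sed -n '1,4p'; python3 steer.py '[[[0,0,0,0,0],[0,0,0,0,0],[0,0,0,0,0]]]'|sed -n '1,4p'; python3 - <<'E'
from h import *
p,d,i=wrist("w6"); q,_,_=grab("scene"); cv2.imwrite("pics/sc6.png",q[:,:,::-1])
a=cv2.resize(p[170:270,200:330,::-1],None,fx=4,fy=4,interpolation=cv2.INTER_CUBIC);b=cv2.resize(q[185:235,215:280,::-1],None,fx=4,fy=4,interpolation=cv2.INTER_CUBIC)
b=cv2.copyMakeBorder(b,0,200,0,0,cv2.BORDER_CONSTANT); cv2.imwrite("pics/v2.png",np.hstack([a,b]))
E
```

```text
t: 12.28
eef_pos: [545.4, 12.0, 113.2]
tcp_rot: [3.142, 0.001, 3.002]
ft_force: [2.5, -1.7, -1.8]
t: 12.53
eef_pos: [546.1, 12.0, 113.2]
tcp_rot: [3.141, 0.0, 3.002]
ft_force: [2.3, -1.0, -0.6]
```

View pics/v2.png

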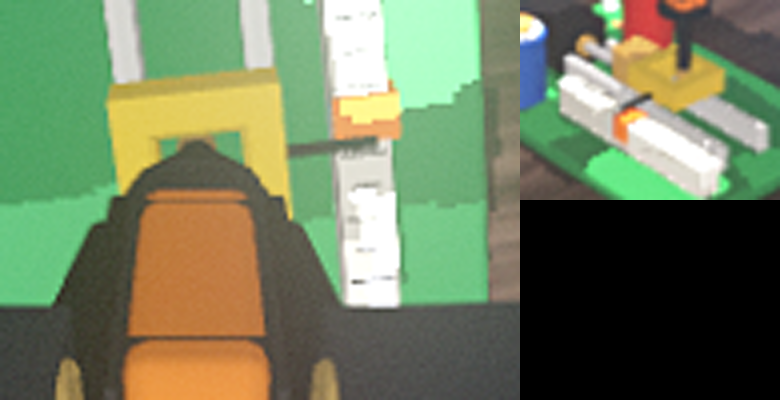

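v2: pointer runs from (290,152) to (378,145), mark spans rows 93–137 at columns 335–400 (centre about (367,115)); the pointer still lies just short of the mark. The stick is in the eye, as expected.

```bash
cat > r.py <<'E'
from h import *
import sys
th=np.radians(-1.75); bx=np.array([np.cos(th),np.sin(th)])
p,d,i=load(sys.argv[1]); N=eval(sys.argv[2])
for q,uv in N.items():
    w=plane(i,(200+uv[0]/4,170+uv[1]/4),31)[0]; print(q,w.round(1),"bx",(w[:2]@bx).round(2))
h=hsv(p); m=cv2.inRange(h,(5,110,100),(28,255,255))>0; k=np.zeros_like(m); k[185:215,281:303]=1; m&=k
W=plane(i,np.argwhere(m)[:,::-1],31); print("mark mask",m.sum(),(W[:,:2]@bx).min().round(1),(W[:,:2]@bx).max().round(1),(W[:,:2]@bx).mean().round(2),np.median(cloud(i,d,m),0))
g=h[...,2].copy(); g[:185]=255; g[216:]=255; g[:,:274]=255; g[:,295:]=255
# darkest row in each column = pointer
for c in range(274,295,2):
    r=np.argmin(g[:,c]); w=plane(i,(c,r),31)[0]; print(c,r,g[r,c],(w[:2]@bx).round(1),end=" | ")
E
python3 r.py w6 'dict(markc=(367,115),ptip=(378,145),pbase=(292,152))'
```

```text
markc [547.6  47.4  31. ] bx 545.93
ptip [554.6  49.1  31. ] bx 552.82
pbase [553.5  30.9  31. ] bx 552.3
mark mask 119 538.8 551.3 546.53 [549.26757899  47.37611383  29.94666249]
274 207 108 551.5 | 276 206 110 550.8 | 278 206 112 551.0 | 280 207 115 552.1 | 282 206 116 551.4 | 284 205 115 550.7 | 286 206 115 551.8 | 288 206 116 552.0 | 290 205 117 551.3 | 292 205 118 551.5 | 294 205 177 551.7 |
```

```bash
python3 steer.py '[[[2,-0.2,0,0,0],[4,-0.45,0,0,0],[4.7,-0.52,0,0,0],[4.7,-0.52,0,0,0],[4.7,-0.52,0,0,0]]]'|sed -n '1,4p'; python3 - <<'E'
from h import *
p,d,i=wrist("w7"); q,_,_=grab("scene"); s,_,_=grab("side")
a=cv2.resize(p[170:270,200:330,::-1],None,fx=4,fy=4,interpolation=cv2.INTER_CUBIC);b=cv2.resize(q[185:235,215:280,::-1],None,fx=4,fy=4,interpolation=cv2.INTER_CUBIC);c=cv2.resize(s[180:230,210:275,::-1],None,fx=4,fy=4,interpolation=cv2.INTER_CUBIC)
cv2.imwrite("pics/v3.png",np.hstack([a,np.vstack([b,c])]))
E
python3 r.py w7 'dict()'
```

```text
t: 13.05
eef_pos: [541.1, 12.1, 113.1]
tcp_rot: [3.142, 0.0, 3.002]
ft_force: [2.2, -0.9, -1.0]
mark mask 153 538.1 550.8 545.67 [547.01726094  48.48135257  30.01919138]
274 207 113 546.5 | 276 206 109 545.8 | 278 206 113 546.0 | 280 206 113 546.2 | 282 206 115 546.4 | 284 205 119 545.7 | 286 206 122 546.7 | 288 205 120 546.0 | 290 205 123 546.2 | 292 205 124 546.4 | 294 213 166 553.8 |
```

View pics/v3.png

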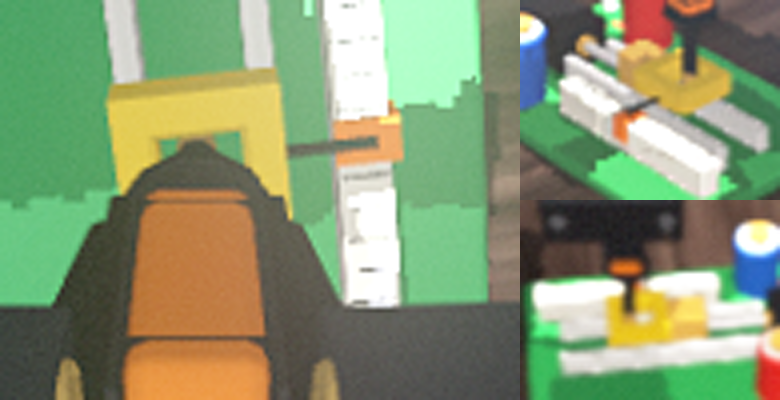

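Picture: the pointer end (378,142) now lies over the mark (rows about 118–163, columns 335–402). Quick sub-pixel check of the mark's edges against the pointer line.

```bash
python3 - <<'E'
from h import *
th=np.radians(-1.75); bx=np.array([np.cos(th),np.sin(th)])
X=lambda i,c,r:(plane(i,(c,r),31)[0][:2]@bx)
for n in("w6","w7"):
    p,d,i=load(n); h=hsv(p); S=h[...,1].astype(float); V=p.astype(float).sum(2); E=[]
    for c in range(286,299):
        a=S[192:218,c]; k=np.where(a>110)[0]
        if not len(k): continue
        up,lo=k[0],k[-1]
        f=lambda u,v:u+(110-a[u])/(a[v]-a[u])*(v-u)
        E.append((X(i,c,192+f(up-1,up)),X(i,c,192+f(lo+1,lo))))
    P=[]
    for c in range(274,284):
        g=V[198:214,c]; w=np.clip(np.median(g)-25-g,0,None); P.append(X(i,c,198+(w*np.arange(16)).sum()/w.sum()))
    E=np.array(E); print(n,"mark edges",np.median(E,0).round(2),"mid",np.median(E).round(2),E.mean(1).round(1),"ptr",np.round(P,1),np.median(P).round(2))
E
```

```text
w6 mark edges [541.29 550.17] mid 547.76 [545.7 545.8 545.6 545.7 545.7 545.7 545.7 546.7 548.1 545.9 546.  545.5
 546.2] ptr [551.6 551.7 551.6 551.7 551.6 551.6 551.6 551.6 551.9 551.7] 551.62
w7 mark edges [541.34 550.77] mid 546.07 [546.  546.  546.1 546.1 546.1 546.2 546.1 545.9 545.9 546.  546.1 544.3
 545.4] ptr [546.6 546.6 546.5 546.7 546.5 546.7 546.6 546.5 546.8 546.7] 546.61
```

Mark middle is 546.05, pointer 546.6: pull 0.5 mm more and recheck.

```bash
python3 steer.py '[[[0.5,-0.05,0,0,0],[0.5,-0.05,0,0,0],[0.5,-0.05,0,0,0],[0.5,-0.05,0,0,0],[0.5,-0.05,0,0,0]]]'; python3 - <<'E'
from h import *
th=np.radians(-1.75); bx=np.array([np.cos(th),np.sin(th)])
p,d,i=wrist("w8"); V=p.astype(float).sum(2); P=[]
for c in range(274,284):
    g=V[198:214,c]; w=np.clip(np.median(g)-25-g,0,None); P.append(plane(i,(c,198+(w*np.arange(16)).sum()/w.sum()),31)[0][:2]@bx)
print(np.median(P)); s=env.state(); print(s["eef_pos"],np.abs(s["qvel"]).max(),s["ft_force"],s["t"])
if abs(np.median(P)-546.05)<1: print(env.job_done())
E
```

```text
t: 13.62
eef_pos: [540.7, 12.2, 113.1]
tcp_rot: [3.142, 0.0, 3.002]
ft_force: [2.5, -0.0, 0.5]
opening: 0.191
grip_force: 30.0
546.1744701873697
[540.68986494  12.14836037 113.06001327] 0.0014592864531963628 [ 3.75440152 -1.39402847  0.93031784] 13.6667
the job is handed in; nothing more can be done
None
```

I touched the stick's tip to the red terminal, then the blue (about half a second each), then used it to pull the slide out until the pointer stood within about 0.2 mm of the orange mark's middle by the wrist camera. I handed in at 13.7 s still holding it there, the tip about 22 mm above the board; no verdict came back.

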